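Set the soap press: touch, then a quarter turn

ROBOT

A 7-joint arm with a two-finger parallel gripper is mounted at the origin on a cart in front of the work surface, level with it; the furniture and walls round the work are solid. World frame = base frame: x ahead of the robot, y to its left, z up, the work surface at z = 0. Lengths are in m, angles in rad, forces in N, time in s.
With the tool pointing down it reaches from about 0.425 to 0.875 m from the base axis. Payload 4.7 kg.
Tool frame: the origin (TCP) lies at the very end of the fingers, on their centre line; the grasp point (between the pads) lies arm.grip_point_offset behind it (arm.grip_point_offset is the distance from the TCP to the grasp point, in m); z points along the fingers, y is the line along which they close (so a half turn about z gives the same grasp; the last joint's range is limited). The gripper opens to 87 mm and grips with 3 to 60 N. Pads are 19 mm wide; open, the fingers measure 117 mm over their backs; the gripper's body (75 mm by 190 mm) begins 51 mm behind the grasp point.
Start: joints at [-1.147, 0.321, -0.07, 1.45, 0.023, 1.371, -0.057], TCP at [0.259, 0.596, 0.223] pointing down, gripper open.
Joint ranges: [-2.86, 2.86], [-0.3, 2.09], [-1.38, 1.24], [0.06, 2.45], [-1.56, 4.7], [0.09, 2.05], [-2.69, 2.69]. Speed limits (rad/s): [2.57, 2.57, 3.14, 3.14, 3.14, 3.14, 3.14].

INTERFACE

Orientations are given as [roll, pitch, yaw] about the fixed x, y, z axes, in that order (R = Rz(yaw) Ry(pitch) Rx(roll)).
In Python, from station import arm gives the robot as it stands. The module is installed in compiled form; this text tells all that it offers. Calls block until the motion is done:
- arm.move_ptp(position, orientation): joint-space move of the TCP to a pose.
- arm.servo_line(position, velocity=0.15, frame=None): straight line of the TCP; frame=None keeps the orientation; velocity is the mean speed in m/s.
- arm.set_joints(angles): joint-space move.
- arm.grip(opening): finger opening in m; the grip force is fixed at half the most; returns when the fingers have stopped.
- arm.sleep(seconds).
- arm.ik(position, orientation): joint angles nearest the present ones, or None.
- arm.camera(name): name is "scene" or "side" or "wrist"; returns a dict with "pixels" (400x640x3 uint8, red, green, blue), "intrinsics" (3x3 intrinsics, pixels), "k1" (the pictures are not rectified: a ray, as slopes to the right and down, at radius r is drawn at 1 + k1 r^2 times it, then the intrinsics apply), "xyz" and "orientation" of the camera in the world; the wrist camera has in their place "tool_from_camera" (4x4, takes a point from camera to tool coordinates, whose origin is the TCP and whose axes are the flange's). Camera axes: x right, y down, z forward; pixel columns grow to the right and rows downward; lengths in m; the calibration is good to about 2 mm. A picture is of the moment at which its call begins: read the wrist's pose just before it. There is no depth.
A pose or a line that the arm cannot do raises arm.PlanningError and nothing moves.
- arm.job_done(): hands the job in; it is judged then, once.
Readings, each from a call of its own:
- arm.get_clock(): time.
- arm.get_joint_positions(): joint angles.
- arm.get_joint_vel(): joint speeds.
- arm.get_joint_torque(): joint torques, N m.
- arm.get_ee_pos(): TCP position.
- arm.get_tool_rot(): TCP orientation.
- arm.get_contact_force(): force on the tool from outside, world axes, zero at the start.
- arm.get_moment(): the same for the moment, N m.
- arm.get_opening(): finger opening in m.
- arm.get_gripper_force(): force on a finger pad.
Only numpy, scipy, OpenCV 4.12 (cv2) and the standard library are available. Lean on these libraries where they do the work, as an engineer would, in place of code of your own. Each camera call takes 0.05 s, during which the arm holds its last target. There are 200 camera calls.

TASK

A bar of soap is waiting in the green bench press. Turn the crank clockwise (seen from above) until you feel the stamp touch the soap, then give it one further quarter turn and no more, and leave the crank there. Leave the things standing around the press where they are.

Things in the scene. Friction and masses are not known exactly. Their poses are not given: they have to be found in the camera images.
- press: Green iron screw press, fixed to the table: base 150 x 200 x 22 mm, two steel columns, crosshead with its top at 142 mm (column nuts up to 153 mm, boss in the middle 152 mm). Origin: centre of the underside of the base, on the table; x and y along the base's 150 and 200 mm sides, z up. Position and yaw vary.
- press_axis (a point): Point on the upright turning axis of the crank, at the underside of the crank's hub (153 mm above the table; hub radius 18 mm, 22 mm high).
- crank_handle (a point): Middle of the red upright handle of the crank: a round post, 16 mm diameter, 65 mm out from the turning axis. Its bare red part runs from 26 mm below to 27 mm above this point (173 to 226 mm above the table); the flat arm that carries it lies 28 mm below this point. It goes round in a level circle; nothing in that circle stands higher than 180 mm. It can be pushed from the side.
- crank (a joint): Turn of the crank in rad, growing clockwise seen from above, range 0 to 10; starts between 0 and 1.2. The stamp touches 0.2 to 0.8 turn later. One turn lowers the ram 24 mm. It turns stiffly, alike all the way down (0.24 N m, 3.7 N at the handle), and stays where left. Within 15 degrees at the touch the push needed rises by 1.6 N, then by some 1.3 N over the quarter turn after it.
- ram: Screw spindle with a brass collar carrying the sprung wooden stamp (36 x 60 mm face), mid-press; goes straight down as the crank turns. Origin: at the collar. The gap from stamp to soap differs each time and is not given: feel for it. If the pusher halts against the handle, the push eases to some 1 to 2 N before the touch, but stays at about 4 N or more after it.
- soap: Pink bar of soap, about 46 x 78 mm, loose, lying flat in the middle of the press on a wooden packing board whose height differs each time. Origin: centre of its underside.
- mushroom: Small red ceramic toadstool, 62 mm wide, 80 mm high, loose beside the press; leave alone. Origin: centre of its underside.
- dark_votive: Dark round glass votive, 60 mm wide, 44 mm high, loose beside the press; leave alone. Origin: centre of its underside.
- tealight: Tealight, 38 mm wide, 20 mm high, loose beside the press; leave alone. Origin: centre of its underside.
Mind the look-alikes: they are no part of the job. Leave any blue or purple look-alike of the soap alone.

How it is judged:
By the outcome, as a careful person would: the job done as asked, in the order asked, and still so for the second after the job is handed in, with the robot touching nothing.
It also fails if it takes over 72 s, if anything falls off the work surface, if the arm or the gripper's body presses on something with over 40 N, if the wrist force passes 120 N, or if a joint passes its speed limit or range.

## Working session

There is one attempt and no reset: what is moved stays moved. The work goes in short steps, each a Python script; the robot and the scene stay as the last script left them, time stands still between calls to the robot, and variables do not carry over. Pictures are saved under pics/ and viewed, at most 10 in all, crops included, and the job is handed in when it is done.

```bash
mkdir -p pics; cat > h.py <<'E'
import numpy as np, cv2
from station import arm
from scipy.spatial.transform import Rotation as R
def shot(n):
    c=arm.camera(n); return c
def save(c,f): cv2.imwrite('pics/'+f,c['pixels'][:,:,::-1])
def ray(c,u,v):
    K=np.array(c['intrinsics']); d=np.array([(u-K[0,2])/K[0,0],(v-K[1,2])/K[1,1]]); s=d.copy()
    for _ in range(20): s=d/(1+c['k1']*(s@s))
    o=np.array(c['orientation']); M=o if o.shape==(3,3) else R.from_euler('xyz',o).as_matrix()
    return np.array(c['xyz']),M@np.array([s[0],s[1],1])
def onplane(c,u,v,z):
    p,d=ray(c,u,v); return p+d*(z-p[2])/d[2]
E
python3 - <<'E'
from h import *
for n in('scene','side'):
    c=shot(n); save(c,n+'.png'); print(n,c['xyz'],c['orientation'],c['k1'],np.array(c['intrinsics']).tolist())
print(arm.get_clock(),arm.grip_point_offset,arm.get_tool_rot(),arm.get_ee_pos())
E
```

```text
scene [ 0.17262358 -0.57894685  0.94913843] [-2.41161646 -0.01493262 -0.5782259 ] -0.01712666218922283 [[397.9712757469427, 0.0, 319.4095043947622], [0.0, 397.9712757469427, 203.38222547117513], [0.0, 0.0, 1.0]]
side [0.54258927 0.75346269 0.72298216] [-2.25020017  0.01470676 -3.12678074] -0.08452292877729625 [[378.14139169041766, 0.0, 320.8445663505718], [0.0, 378.14139169041766, 205.75109788948103], [0.0, 0.0, 1.0]]
0.1 0.0187 [-3.13991246e+00  9.85225339e-05  2.73189813e+00] [0.25880256 0.59572676 0.22158116]
```

View pics/scene.png

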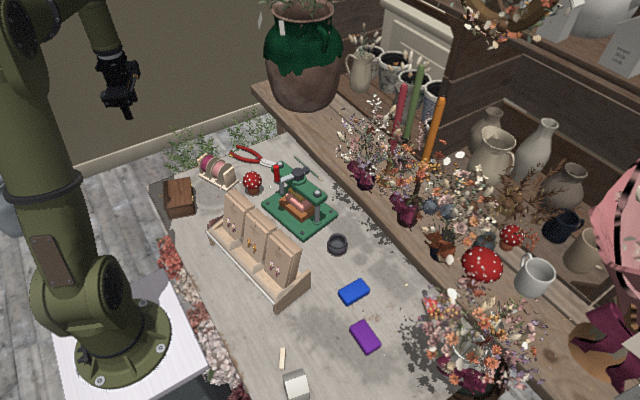

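View pics/side.png

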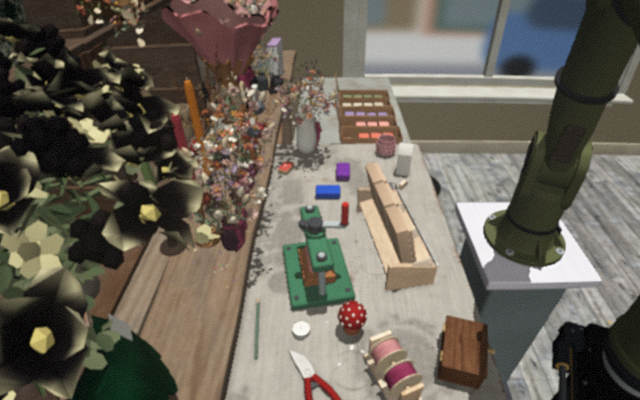

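The press shows at scene (300,200) and side (318,260), with a red crank post at scene (277,172) and side (345,213). The mushroom is also red, at scene (252,182). I'll enlarge both to confirm which is the handle.

```bash
python3 - <<'E'
import cv2,numpy as np
a=cv2.imread('pics/scene.png')[140:250,220:360]; b=cv2.imread('pics/side.png')[190:350,260:400]
a=cv2.resize(a,(560,440),interpolation=cv2.INTER_CUBIC)[:, :]
b=cv2.resize(b,(525,600),interpolation=cv2.INTER_CUBIC)
cv2.imwrite('pics/ca.png',a);cv2.imwrite('pics/cb.png',b)
E
```

```text
(no output)
```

View pics/ca.png

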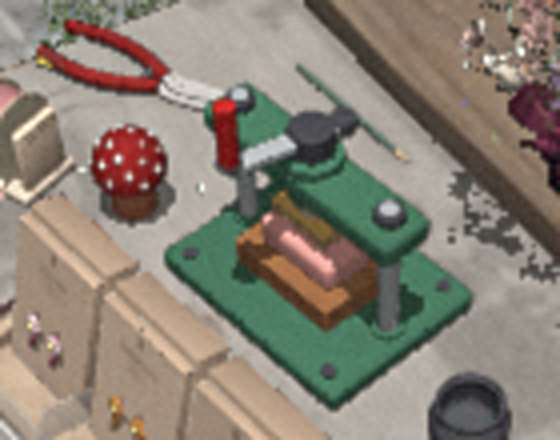

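View pics/cb.png

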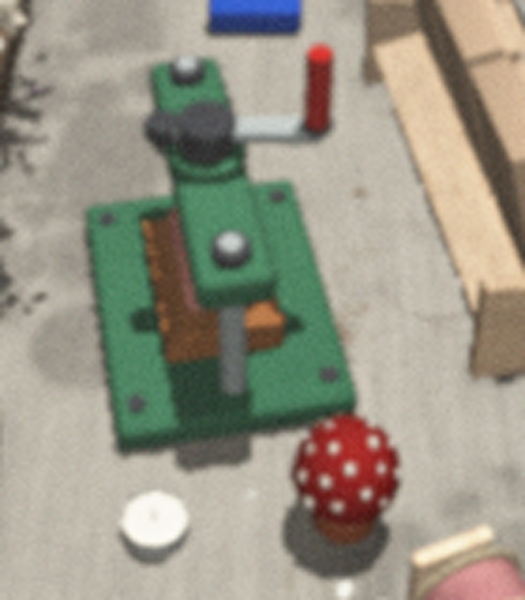

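Confirmed: the red post on the steel arm is the handle, with its top at scene (276.5,166) and side (345.3,204). The dotted mushroom stands separately. Hub top is at scene (298.5,171.5) and side (315.5,221.5), and the pink soap is in the press. The blue and purple look-alikes are lying elsewhere.

```bash
cat >> h.py <<'E'
def tri(a,ua,b,ub):
    p,d=ray(a,*ua);q,e=ray(b,*ub)
    t=np.linalg.lstsq(np.c_[d,-e],q-p,rcond=None)[0]; A=p+t[0]*d;B=q+t[1]*e
    return (A+B)/2,np.linalg.norm(A-B)
E
python3 - <<'E'
from h import *
np.set_printoptions(precision=4,suppress=True)
a=shot('scene');b=shot('side')
for n,ua,ub,z in [('handtop',(276.5,166),(345.3,204.1),.226),('handbot',(277,181.5),(344.8,223.5),.173),('hub',(298.5,171.5),(315.5,221.5),.175),
  ('nutA',(280,163.7),(321.6,255.9),.153),('nutB',(317.3,192.7),(309.9,208.1),.153)]:
    print(n,tri(a,ua,b,ub),onplane(a,*ua,z)[:2],onplane(b,*ub,z)[:2])
for n,u,z in [('mush',(252,182),.05),('votive',(337,238),.044),('stand',(232,195),.1)]: print(n,onplane(a,*u,z))
print(arm.get_clock())
E
```

```text
handtop (array([0.5098, 0.1307, 0.2252]), np.float64(0.00469658910991467)) [0.5119 0.1298] [0.5077 0.1329]
handbot (array([0.5082, 0.1298, 0.1692]), np.float64(0.002046873419202717)) [0.5076 0.1264] [0.5075 0.1346]
hub (array([0.5744, 0.1276, 0.1742]), np.float64(0.005693785681278328)) [0.577  0.1271] [0.5716 0.1301]
nutA (array([0.5594, 0.2082, 0.1493]), np.float64(0.003919169727271518)) [0.5597 0.2046] [0.5574 0.2126]
nutB (array([0.5892, 0.0506, 0.1488]), np.float64(0.003081214880663661)) [0.5887 0.0474] [0.5874 0.0567]
mush [0.4926 0.2785 0.05  ]
votive [ 0.5968 -0.0449  0.044 ]
stand [0.4017 0.214  0.1   ]
0.2
```

```bash
cat >> h.py <<'E'
A=np.array([.5744,.129]); r=.065; Z=.190
def pose(th,off,dpsi=-np.pi/2,z=Z):
    rad=np.array([np.cos(th),np.sin(th)]);t=np.array([np.sin(th),-np.cos(th)])
    p=A+r*rad-off*t; psi=(th+dpsi+np.pi)%(2*np.pi)-np.pi
    return [p[0],p[1],z],[np.pi,0,psi]
E
python3 - <<'E'
from h import *
for k in(-1,1):
  for th in np.arange(180,-211,-30):
    q=arm.ik(*pose(np.radians(th),.0175,k*np.pi/2)); print(k,th,None if q is None else np.round(q,2))
a=shot('scene')
for u in [(360,180),(345,130),(405,215)]: print(onplane(a,*u,.25))
E
```

```text
-1 180 [-0.66  0.06  0.41  1.83 -0.03  1.26 -0.24]
-1 150 [-0.72  0.08  0.42  1.81 -0.03  1.26 -0.82]
-1 120 [-0.75  0.14  0.42  1.75 -0.06  1.26 -1.37]
-1 90 [-0.79  0.22  0.47  1.67 -0.1   1.28 -1.87]
-1 60 [-1.17  0.44  1.07  1.6  -0.39  1.34 -2.15]
-1 30 [-1.09  0.51  1.07  1.54 -0.45  1.37 -2.6 ]
-1 0 [ 0.53  0.63 -1.18  1.45  0.58  1.45  2.49]
-1 -30 [-0.39  0.34  0.23  1.51 -0.08  1.31  2.46]
-1 -60 [-0.44  0.29  0.33  1.57 -0.1   1.3   2.  ]
-1 -90 [-0.49  0.23  0.4   1.65 -0.09  1.28  1.49]
-1 -120 [-0.54  0.15  0.42  1.74 -0.06  1.27  0.94]
-1 -150 [-0.6   0.09  0.42  1.8  -0.04  1.26  0.36]
-1 -180 [-0.66  0.06  0.41  1.83 -0.03  1.26 -0.24]
-1 -210 [-0.72  0.08  0.42  1.81 -0.03  1.26 -0.82]
1 180 None
1 150 [-0.55  0.08  0.23  1.8  -0.02  1.26  2.31]
1 120 [-0.56  0.14  0.21  1.74 -0.03  1.26  1.75]
1 90 [-0.57  0.21  0.22  1.66 -0.05  1.28  1.23]
1 60 [-0.56  0.28  0.24  1.58 -0.07  1.29  0.74]
1 30 [-0.58  0.34  0.33  1.52 -0.11  1.31  0.29]
1 0 [-0.61  0.37  0.44  1.49 -0.16  1.32 -0.15]
1 -30 [-0.63  0.36  0.53  1.52 -0.19  1.31 -0.6 ]
1 -60 [-0.59  0.31  0.52  1.57 -0.16  1.3  -1.1 ]
1 -90 [-0.64  0.24  0.57  1.66 -0.14  1.28 -1.61]
1 -120 [-1.09  0.24  1.07  1.75 -0.22  1.28 -2.06]
1 -150 [-1.31  0.18  1.22  1.82 -0.17  1.27 -2.65]
1 -180 None
1 -210 [-0.55  0.08  0.23  1.8  -0.02  1.26  2.31]
[ 0.65166613 -0.04932616  0.25      ]
[0.73685427 0.13395731 0.25      ]
[ 0.67064457 -0.19663246  0.25      ]
```

```bash
cat >> h.py <<'E'
D=np.degrees
def pz(th,off=.0175,z=Z):
    """pusher pose: face normal n follows the tangent as far as joint 7 allows"""
    b=np.clip(th,np.radians(-150),np.radians(155))
    n=np.array([np.sin(b),-np.cos(b)])
    p=A+r*np.array([np.cos(th),np.sin(th)])-off*n
    return [p[0],p[1],z],[np.pi,0,(b+np.pi/2+np.pi)%(2*np.pi)-np.pi]
def force(th,n=4):
    t=np.array([np.sin(th),-np.cos(th)]);F=[]
    for _ in range(n): F.append(arm.get_contact_force()); arm.sleep(.02)
    F=np.mean(F,0); return -F[:2]@t, F
def step(th,v=.06):
    p,o=pz(th); arm.servo_line(p,velocity=v,frame=o)
    arm.sleep(.1); f,F=force(th); e=np.array(arm.get_ee_pos())
    print('%.1f push %.2f F %s err_mm %s t %.2f'%(D(th),f,np.round(F,2),np.round((e-p)*1e3,1),arm.get_clock())); return f
E
python3 - <<'E'
from h import *
a=shot('scene');b=shot('side'); print(tri(a,(362,178),b,(235,235)))
th=np.radians(180)
arm.grip(0.0)
p,o=pz(th,.045,.30); arm.move_ptp(p,o)
p[2]=Z; arm.servo_line(p,.15); arm.sleep(.2)
print(arm.get_clock(),force(th),arm.get_opening(),np.round(arm.get_joint_positions(),2),arm.get_ee_pos(),p)
save(shot('scene'),'s2.png'); save(shot('side'),'d2.png')
import cv2
x=cv2.imread('pics/s2.png')[110:250,220:360];y=cv2.imread('pics/d2.png')[150:290,260:400]
cv2.imwrite('pics/c2.png',cv2.resize(np.hstack([x,y]),(800,400),interpolation=cv2.INTER_CUBIC))
E
```

```text
(array([0.7744079 , 0.07874185, 0.08576173]), np.float64(0.000574168365034885))
5.1167 (np.float64(0.022546289332044188), array([-0.40960144, -0.02254629, -0.17294493])) 0.0004956919251669844 [-0.59  0.01  0.36  1.88 -0.    1.26  2.48] [0.49083883 0.08834819 0.19075279] [np.float64(0.4903821782216686), np.float64(0.08821614958335075), 0.19]
```

View pics/c2.png

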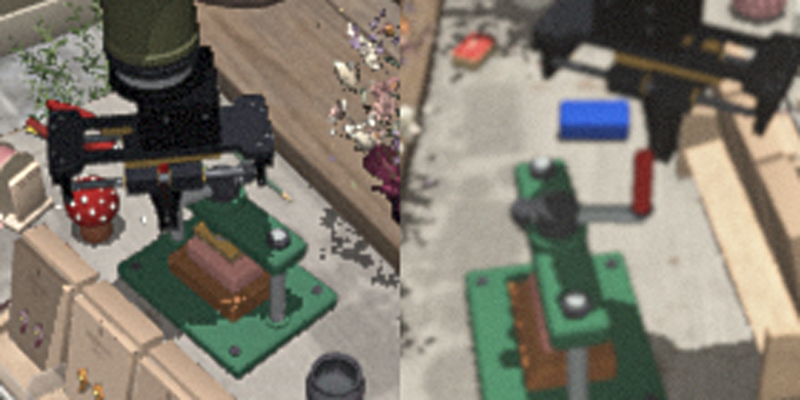

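The closed fingers stand just behind the red handle (right half, about (650,150)) and are clear of everything. Now I push in 6° steps, reading the halted force each time.

```bash
python3 - <<'E'
from h import *
for d in range(192,125,-6):
    if step(np.radians(d))>3.5: break
E
```

```text
192.0 push -0.41 F [-0.08  0.41  0.08] err_mm [-0.1 -0.2 -0.1] t 5.89
186.0 push 0.27 F [ 0.   -0.27  0.16] err_mm [-0.  -0.1  0. ] t 6.33
180.0 push 0.18 F [ 0.08 -0.18 -0.06] err_mm [ 0.1 -0.   0. ] t 6.76
174.0 push 1.29 F [-1.35 -1.15  0.27] err_mm [-0.3  0.2 -0.1] t 7.19
168.0 push 0.82 F [-2.4  -0.33 -0.48] err_mm [-0.3  0.2 -0.2] t 7.62
162.0 push 1.36 F [-3.02 -0.45 -1.33] err_mm [-0.1  0.1 -0.2] t 8.06
156.0 push 1.24 F [-3.23  0.08 -1.14] err_mm [ 0.1  0.  -0. ] t 8.49
150.0 push 1.05 F [-2.24  0.08 -0.76] err_mm [ 0.3 -0.   0.2] t 8.93
144.0 push 0.59 F [-1.33  0.23 -0.57] err_mm [ 0.3 -0.   0.2] t 9.36
138.0 push 0.96 F [-1.92  0.44 -0.32] err_mm [0.2 0.  0.2] t 9.79
132.0 push 0.37 F [-1.28  0.86 -0.32] err_mm [ 0.2 -0.   0.1] t 10.22
126.0 push 0.60 F [-1.4   0.89 -0.59] err_mm [ 0.1 -0.1  0.1] t 10.66
```

```bash
python3 - <<'E'
from h import *
k=0
for d in range(120,-150,-6):
    if step(np.radians(d))>2.7: k+=1
    if k==2: break
E
```

```text
120.0 push 0.56 F [-1.32  1.17 -0.41] err_mm [ 0.1 -0.1  0.1] t 11.09
114.0 push 0.55 F [-1.03  0.96 -0.53] err_mm [ 0.1 -0.1  0.1] t 11.53
108.0 push 0.67 F [-1.11  1.26 -0.15] err_mm [ 0.1 -0.1  0.1] t 11.96
102.0 push 0.66 F [-0.79  0.56 -0.83] err_mm [ 0.2 -0.1  0.1] t 12.39
96.0 push 0.82 F [-0.87  0.47 -0.06] err_mm [ 0.1 -0.1  0.1] t 12.82
90.0 push 0.35 F [-0.35 -0.02 -0.08] err_mm [ 0.1 -0.1  0.1] t 13.26
84.0 push 0.23 F [-0.23 -0.07 -0.38] err_mm [ 0.1 -0.1  0. ] t 13.69
78.0 push 0.97 F [-0.95  0.22 -0.53] err_mm [ 0.  -0.1  0. ] t 14.12
72.0 push 1.10 F [-1.03  0.38 -0.2 ] err_mm [ 0.1 -0.   0. ] t 14.56
66.0 push 0.15 F [-0.03  0.29 -0.51] err_mm [0.1 0.  0.1] t 14.99
60.0 push 0.79 F [-0.84  0.12 -0.93] err_mm [0. 0. 0.] t 15.43
54.0 push 1.22 F [-0.9   0.84 -0.74] err_mm [0.1 0.  0. ] t 15.86
48.0 push 1.45 F [-0.97  1.08 -1.07] err_mm [ 0.1 -0.   0.1] t 16.29
42.0 push 1.29 F [-0.99  0.85 -0.8 ] err_mm [ 0.1 -0.   0. ] t 16.73
36.0 push 0.38 F [-0.33  0.23 -0.72] err_mm [ 0.1 -0.1  0.1] t 17.16
30.0 push 1.30 F [-1.37  0.71 -0.22] err_mm [ 0.1 -0.1  0. ] t 17.59
24.0 push 2.36 F [-1.73  1.81 -0.02] err_mm [-0.2  0.2 -0. ] t 18.02
18.0 push 3.48 F [-3.17  2.63  0.63] err_mm [-0.3  0.4 -0. ] t 18.46
12.0 push 2.95 F [-3.41  2.29 -0.15] err_mm [-0.1  0.  -0.1] t 18.89
```

```bash
python3 - <<'E'
from h import *
for d in (6,0,-6,-12): step(np.radians(d))
E
```

```text
6.0 push 3.15 F [-3.21  2.83 -0.2 ] err_mm [-0.1 -0.  -0.1] t 19.32
0.0 push 3.36 F [-3.28  3.36 -0.11] err_mm [-0.1  0.2 -0.1] t 19.76
-6.0 push 2.90 F [-3.08  3.24 -0.45] err_mm [-0.1  0.2 -0.1] t 20.19
-12.0 push 3.08 F [-3.28  3.85 -0.37] err_mm [ 0.   0.3 -0. ] t 20.62
```

The touch is clear: the halted push goes from about 1 N to over 3 N, starting at a pusher angle of about 26°. I'll finish the quarter turn at -64.5°, then back off, lift and look.

```bash
python3 - <<'E'
from h import *
import cv2
for d in (-20,-28,-36,-44,-52,-59,-64.5): step(np.radians(d),.05)
th=np.radians(-64.5)
p,o=pz(th,.05); arm.servo_line(p,velocity=.08); print(force(th))
arm.servo_line([p[0],p[1],.36],velocity=.2)
p=[.45,.38,.40]; 
try: arm.move_ptp(p,[np.pi,0,2.73])
except arm.PlanningError as e: print(e)
print(arm.get_clock(),force(th),arm.get_ee_pos())
save(shot('scene'),'s3.png'); save(shot('side'),'d3.png')
x=cv2.imread('pics/s3.png')[130:250,220:360];y=cv2.imread('pics/d3.png')[190:330,260:400]
cv2.imwrite('pics/c3.png',np.hstack([cv2.resize(i,(400,400),interpolation=cv2.INTER_CUBIC) for i in(cv2.copyMakeBorder(x,0,20,0,0,0),y)]))
E
```

```text
-20.0 push 2.76 F [-2.77  3.94 -0.93] err_mm [0.1 0.2 0. ] t 21.13
-28.0 push 3.14 F [-2.02  4.63 -0.76] err_mm [0.2 0.2 0. ] t 21.64
-36.0 push 2.93 F [-1.4   4.65 -1.52] err_mm [0.2 0.1 0.1] t 22.15
-44.0 push 3.21 F [-0.34  4.78 -1.58] err_mm [0.3 0.  0.1] t 22.66
-52.0 push 2.98 F [ 0.41  4.33 -1.29] err_mm [ 0.3 -0.1  0.1] t 23.17
-59.0 push 3.36 F [ 1.24  4.45 -1.68] err_mm [ 0.4 -0.1  0.2] t 23.65
-64.5 push 3.74 F [ 2.45  3.56 -1.74] err_mm [ 0.4 -0.2  0.2] t 24.10
(np.float64(-0.4921765813626682), array([-0.46821541, -0.16160383,  0.03993938]))
27.125 (np.float64(-0.3630710395017019), array([-0.29294002, -0.22918733, -0.15292712])) [0.45095192 0.37879254 0.39953156]
```

View pics/c3.png

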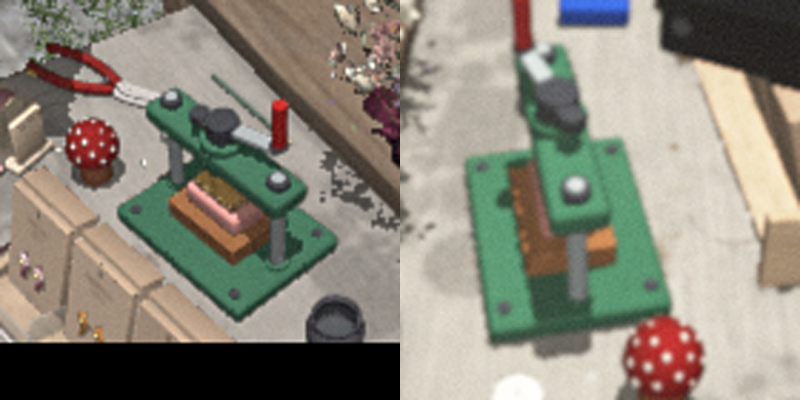

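The stamp (left half, about (220,190)) rests on the soap. The handle stands at crop (280,125), where it was left, and the mushroom, votive and tealight haven't moved.

```bash
python3 -c "
from station import arm
print(arm.job_done())"
```

```text
the job is handed in; nothing more can be done
None
```

I turned the crank clockwise until I felt the stamp touch the soap, then one further quarter turn (about 90°; the touch point is only known to a few degrees). I left it there, with the arm clear and the things around the press not moved, and handed the job in at about 27 s; no verdict was returned.

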